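# Proof-load a glued finger joint on the lever tester and hold it there

## Robot

A 7-joint arm with a two-finger parallel gripper is mounted at the origin on a cart in front of the work surface, level with it; the furniture and walls round the work are solid. World frame = base frame: x ahead of the robot, y to its left, z up, the work surface at z = 0. Lengths are in m, angles in degrees, forces in N, time in s.
With the tool pointing down it reaches from about 0.35 to 0.9 m from the base axis. Payload 7.2 kg.
Tool frame: the origin (TCP) lies between the finger pads; the fingertips stand 19 mm ahead of it and the grasp point (between the pads) is the TCP; z points along the fingers, y is the line along which they close (so a half turn about z gives the same grasp; the last joint's range is limited). The gripper opens to 88 mm and grips with 3 to 60 N. Pads are 20 mm wide; open, the fingers measure 115 mm over their backs; the gripper's body (75 mm by 178 mm) begins 61 mm behind the grasp point.
Start: joints at [67.254, 23.554, -0.728, 91.456, 0.321, 64.991, -4.71], TCP at [0.202, -0.592, 0.242] pointing down, gripper open.
Joint ranges: [-169.25, 169.25], [-16.82, 113.86], [-84.01, 82.57], [7.8, 145.47], [-59.2, 239.2], [7.22, 106.19], [-163.78, 163.78]. Speed limits (degrees/s): [136.94, 136.94, 172.46, 172.46, 180, 180, 180].

## Interface

Orientations are given as [roll, pitch, yaw] about the fixed x, y, z axes, in that order (R = Rz(yaw) Ry(pitch) Rx(roll)).
In Python, from bench import * gives the robot as it stands. The module is installed in compiled form; this text tells all that it offers.
- The arm moves only by the tool step_arm, never from a script. Its argument "series" is a list of rows, each a list of 6 numbers: the shift along the tool's x, y, z normalised to -1 to 1, where 1 is 0.1 m, then the turn, a rotation vector about the tool's x, y, z normalised to -1 to 1, where 1 is pi/2 rad. In form: [[tx, ty, tz, wx, wy, wz], ...]. A call has 1 to 12 rows; each row is the pose to reach, as a shift and turn from the pose commanded when the call began, along the tool's axes at that moment; what a row does not reach only later rows make up. A row lasts 1/8 s, in which the tool goes at most 62.5 mm and 10.7 degrees, less where a joint would pass 70% of its speed; a pose out of reach is approached as far as the arm can. A call with a number of a shift or a turn outside -1 to 1 is refused whole. A call with a gripper value outside its range is refused whole. "grip" is the closure, from -1 (fully open) to 1 (shut), set as the call begins (left out, the last holds). The fingers move at their own pace and stop on an object; the grip force is fixed at half the most. Time passes only in rows, so rows that repeat a pose let the fingers close. It gives the time, the measured TCP pose, the force, the opening and the grip force at its end, in the units of the state.
- observe(): the state, without advancing time (a new reading comes with each control period).
- snapshot(name): name is "scene" or "side" or "wrist"; returns a dict with "img" (480x640x3 uint8, red, green, blue), "mtx" (3x3 intrinsics, pixels), "xyz" and "rotation" of the camera in the world. Camera axes: x right, y down, z forward; pixel columns grow to the right and rows downward; lengths in m; the calibration is good to about 2 mm. A picture is of the moment at which its call begins. There is no depth.
- close_job(): hands the job in; it is judged then, once.
The state is a dict: "t": time; "joint_pos": joint angles; "joint_velocities": joint speeds; "joint_torque": joint torques, N m; "eef_pos": TCP position; "ee_rot": TCP orientation; "force": force on the tool from outside, world axes, zero at the start; "moment": the same for the moment, N m; "finger_gap": opening from 0.0 (shut) to 1.0 (fully open); "grip_force": force on a finger pad.
Only numpy, scipy, OpenCV 4.12 (cv2) and the standard library are available. Lean on these libraries where they do the work, as an engineer would, in place of code of your own. Each camera call takes 0.05 s, during which the arm holds its last target. There are 200 camera calls.

## Task

Proof-load the glued joint: take the finger-jointed batten from the bench, slip it in from the front under the raised lever of the tester, lay it in both saddles with its joint under the load spindle, and let go of it. Then bring the lever down by its grip until the spindle stands 10 mm out of the brass nut on top of the lever (its black ring just comes out; never beyond 15 mm), and finish while still holding the lever down at that load. Leave everything else where it is.

Things in the scene. Friction and masses are not known exactly. Their poses are not given: they have to be found in the camera images.
- batten_center (a point): Centre of the loose pale square batten, 22 x 22 mm and 300 mm long, about 0.09 kg, at first lying flat on the bench. Its long axis is this frame's y; both ends are alike. A dark zigzag finger joint runs across its middle. The lever stands over the middle of the tester, so take it about 80 mm from the joint.
- seat (a point): Point on the fixed plywood tester half-way between its two saddles, level with their seats, 70 mm above the bench and under the load spindle's place. Frame: y runs from saddle to saddle, z is up, -x is the tester's front, to which the lever points. The batten laid in both saddles has its centre 11 mm above this point. The base board is 18 mm thick, y = +-145 mm, x = -55 to +145 mm.
- saddle (a point): Seat of one of the two like wood and steel saddles, at y = +120 mm of the seat frame (the other at -120 mm); each is 20 mm long along y. The flat seat is 30 mm wide along x, between cheeks that rise 13 mm above it and flare outward. Between the saddles it is open down to the base board.
- pivot (a point): Middle of the lever's pivot pin, which runs along the seat frame's y, at x = +100 mm and 57 mm above the seat point (127 mm above the bench), between two steel cheeks (y within +-50 mm, up to 146 mm above the bench).
- grip (a point): Middle of the wooden grip of the tester's lever, in the lever's centre line, 215 mm from the pivot pin. The grip is 28 mm wide (along the seat's y), 26 mm high and 95 mm long (about 47 mm to either side of this point); the lever's bar is 26 mm wide. The point's frame turns with the lever: its -x runs along the lever away from the pivot.
- press_lever (a joint): Angle of the lever in rad. 0 = at rest, raised 0.61 rad above level by its return spring; grows as the grip is pressed down; 0.61 = level; stop at 0.80. With the batten in the saddles the spindle meets it at about 0.51 and stands 10 mm out at about 0.61. At that load the grip needs about 12 to 17 N downward. Let go, the lever springs up.
- spindle (a joint): How far the load spindle is pushed up through the lever, in m: 0 = unloaded, its upper end flush with the brass nut on top of the lever; grows as the nose below bears on the batten, to 0.018 at its stop; about 1.6 N per mm. 0.010 (the proof load, about 18 N) is where the black ring round it comes level with the nut.
- nose (a point): Lowest point of the spindle's round steel nose (14 mm thick), under the lever, 100 mm from the pivot. At rest it hangs about 77 mm above the seats, about 8 mm in front of the middle of the saddles.
- tenon_leg: Bystander: thicker square wooden leg, 35 x 240 x 35 mm, with a tenon at one end, lying on the bench. Origin at the middle of its underside.
- tape_roll: Bystander: roll of masking tape lying flat, 100 mm across, 24 mm high. Origin at the middle of its underside.
- tape_measure: Bystander: pocket tape measure, 36 x 80 x 64 mm, standing on the bench. Origin at the middle of its underside.

How it is judged (in metres and radians):
On the way:
1. the batten lies in both saddles with its joint under the spindle, let go of, the spindle not yet loaded (z of batten_center in the frame of seat between 0.008 and 0.014 m and x of batten_center in the frame of seat between -0.008 and 0.008 m and y of batten_center in the frame of seat between -0.015 and 0.015 m and angle between the y axis of batten_center and the y axis of seat, either way round below 0.06 rad and contact force between the fingers and batten below 0.2 N and value of joint spindle below 0.002 m and linear speed of batten below 0.02 m/s), for 0.2 s.
At the end, for the whole second after the job is handed in: The batten lies in both saddles (centre within 3 mm of its seated height, 8 mm across, joint within 15 mm of the spindle, within 0.06 rad), not touched by the fingers; the robot holds the lever so that the spindle bears on it with over 8 N and stands 7 to 13 mm out (z of batten_center in the frame of seat between 0.008 and 0.014 m and x of batten_center in the frame of seat between -0.008 and 0.008 m and y of batten_center in the frame of seat between -0.015 and 0.015 m and angle between the y axis of batten_center and the y axis of seat, either way round below 0.06 rad and contact force between the fingers and batten below 0.2 N and value of joint spindle between 0.007 and 0.013 m and contact force between spindle and batten above 8 N and contact force between any of the fingers, the arm and press_lever above 4 N); the arm keeps its last pose, push and grip.
It fails at once if the spindle is pressed more than 15 mm out (joint overloaded) (value of joint spindle above 0.015 m).
It fails at once if one of the other things is moved by more than 30 mm (distance of any of tenon_leg, tape_roll, tape_measure from where it was at the start of the episode above 0.03 m).
It also fails if it takes over 64 s, if anything falls off the work surface, if the arm or the gripper's body presses on something with over 40 N, if the wrist force passes 120 N, or if a joint passes its speed limit or range.

## Working session

There is one attempt and no reset: what is moved stays moved. The work goes in short steps, Python scripts to look and compute and a tool call to move; the robot and the scene stay as the last step left them, time stands still between calls to the robot, and variables do not carry over. Pictures are saved under pics/ and viewed, at most 10 in all, crops included, and the job is handed in when it is done.

Besides the shell and the picture viewer there is one more tool, called after "Emit:" as name([rows], argument=value, ...), one row to a line, values as JSON. step_arm: Moves the arm, as the interface text tells. Its arguments: {"type":"object","properties":{"series":{"type":"array","items":{"type":"array","items":{"type":"number","minimum":-1,"maximum":1}}},"grip":{"type":"number"}},"required":["series"]}

```bash
mkdir -p pics; cat > h.py <<'E'
from bench import *
import numpy as np, cv2
from scipy.spatial.transform import Rotation as R
def snap(n,f=None):
    s=snapshot(n)
    if f: cv2.imwrite('pics/'+f,s['img'][:,:,::-1])
    return s
def ray(s,p):
    rot=np.array(s['rotation'])
    if rot.shape!=(3,3): rot=R.from_euler('xyz',rot,degrees=True).as_matrix()
    d=rot@np.linalg.inv(s['mtx'])@np.array([p[0],p[1],1.]); return np.array(s['xyz']),d/np.linalg.norm(d)
def onz(s,p,z):
    c,d=ray(s,p); return c+d*(z-c[2])/d[2]
def tri(s1,p1,s2,p2):
    c1,d1=ray(s1,p1);c2,d2=ray(s2,p2)
    A=np.c_[d1,-d2];t=np.linalg.lstsq(A,c2-c1,rcond=None)[0]
    a,b=c1+d1*t[0],c2+d2*t[1];return (a+b)/2,np.linalg.norm(a-b)
def proj(s,P):
    rot=np.array(s['rotation'])
    if rot.shape!=(3,3): rot=R.from_euler('xyz',rot,degrees=True).as_matrix()
    q=np.array(s['mtx'])@rot.T@(np.array(P)-s['xyz']); return q[:2]/q[2]
def st():
    o=observe(); print({k:np.round(o[k],3).tolist() for k in ('t','eef_pos','ee_rot','force','finger_gap','grip_force')}); return o
E
python3 - <<'E'
from h import *
np.set_printoptions(precision=3,suppress=True)
for n in('scene','side','wrist'):
    s=snap(n,n+'0.png');print(n,s['mtx'][0],s['xyz'],s['rotation'])
st()
E
```

```text
scene [503.654   0.    326.706] [0.231 0.553 0.952] [-139.448   -0.162 -153.307]
side [456.323   0.    318.195] [0.082 0.732 0.816] [-125.047   -1.254 -148.434]
wrist [355.411   0.    319.495] [ 0.276 -0.566  0.385] [163.284   0.185 -71.131]
{'t': 0.15, 'eef_pos': [0.202, -0.591, 0.241], 'ee_rot': [-179.93, 0.004, 18.838], 'force': [1.241, 0.139, -0.157], 'finger_gap': 1.0, 'grip_force': 0.0}
```

View pics/scene0.png

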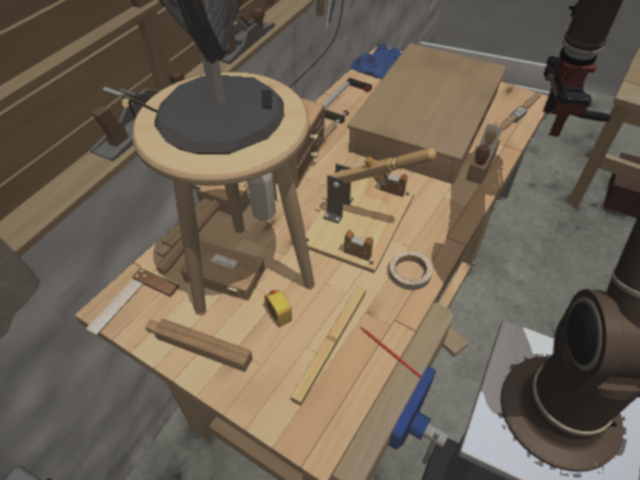

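View pics/side0.png

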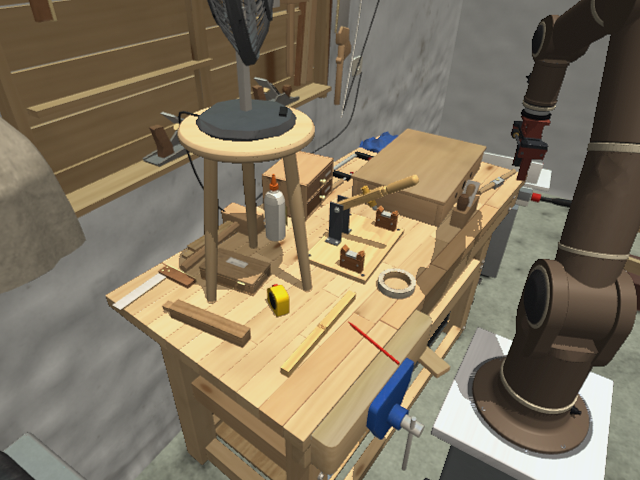

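Both views show the batten (scene 363,290 to 297,400; side 353,295 to 285,372). The tester has its saddles at scene (393,183) and (358,243), with the lever grip near (420,160) and pointing toward the robot. The tape roll is at (410,269). A stool stands behind.

```bash
python3 - <<'E'
from h import *
np.set_printoptions(precision=3,suppress=True)
a=cv2.imread('pics/scene0.png')[135:285,290:450];b=cv2.imread('pics/side0.png')[160:290,295:430]
a=cv2.resize(a,(400,375),interpolation=cv2.INTER_CUBIC);b=cv2.resize(b,(400,385),interpolation=cv2.INTER_CUBIC)
c=np.zeros((385,800,3),np.uint8);c[:375,:400]=a;c[:,400:]=b;cv2.imwrite('pics/crop0.png',c)
for n,e,f in(('scene',(363,290),(297,400)),('side',(352,294),(286,370))):
    s=snap(n);g=s['img']
    P=[onz(s,p,0.022) for p in(e,f)];print(n,P,np.linalg.norm(P[0]-P[1]))
    hsv=cv2.cvtColor(g,cv2.COLOR_RGB2HSV)
    for q in ((330,345),(320,333),(410,300)): print(hsv[q[1],q[0]])
    print('tape',onz(s,(410,269) if n=='scene' else (396,283),.012),'tm',onz(s,(278,308) if n=='scene' else (279,300),.03))
    print('legs',[onz(s,p,0) for p in ([(195,310),(308,288)] if n=='scene' else [(210,300),(308,288)])])
E
```

```text
scene [array([ 0.452, -0.075,  0.022]), array([0.46 , 0.218, 0.022])] 0.29346778111076427
[ 19 103 190]
[ 19  82 190]
[ 15  98 185]
tape [ 0.38  -0.187  0.012] tm [0.596 0.057 0.03 ]
legs [array([0.771, 0.13 , 0.   ]), array([ 0.574, -0.038,  0.   ])]
side [array([ 0.452, -0.069,  0.022]), array([0.457, 0.22 , 0.022])] 0.2884288270947436
[ 18 108 231]
[ 26 105 242]
[ 19 105 235]
tape [ 0.377 -0.182  0.012] tm [0.591 0.058 0.03 ]
legs [array([ 0.759,  0.129, -0.   ]), array([ 0.572, -0.048,  0.   ])]
```

View pics/crop0.png

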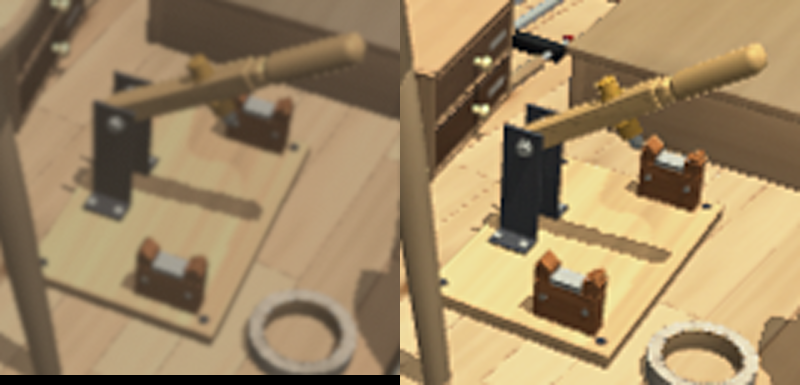

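View pics/wrist0.png

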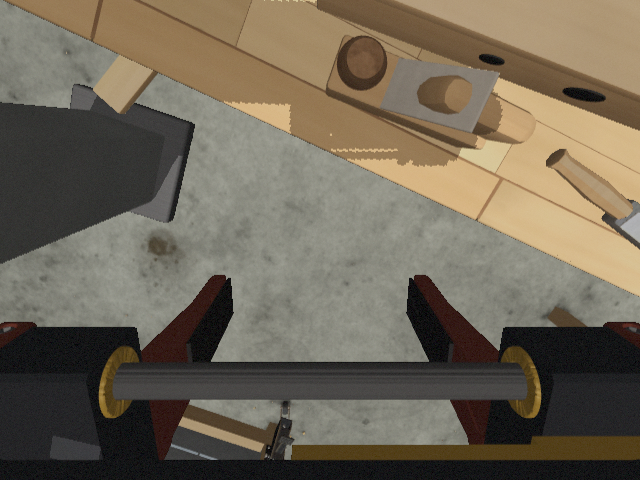

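The crops show the steel saddle seats at scene about (393.2,177.4) and (358,240.6), and at side about (386,214) and (351.7,254). The wrist picture shows only the bench edge and a plane, neither of which matters here. Next I'll triangulate the tester and the stool clearance.

```bash
python3 - <<'E'
from h import *
np.set_printoptions(precision=3,suppress=True)
S=snap('scene');D=snap('side')
sc=lambda x,y:(290+x/2.5,135+y/2.5); sd=lambda x,y:(295+(x-400)/2.963,160+y/2.962)
for nm,a,b,z in(('sadA',(258,106),(670,160),.07),('sadB',(170,264),(568,278),.07),('frontB',(210,338),(607,358),.018),('frontA',(308,148),(720,207),.018),('bolt',(116,123),(524,147),.127),('gripend',(357,48),(758,58),.26),('ferrule',(262,68),(668,92),.22)):
    a=sc(*a);b=sd(*b);print(nm,onz(S,a,z),onz(D,b,z),*tri(S,a,D,b))
print('stool seat front rim',*tri(S,(307,125),D,(314,130)),'bottom',*tri(S,(222,182),D,(245,158)))
print('box top edge',*tri(S,(350,128),D,(353,165)),*tri(S,(466,160),D,(458,185)))
# batten midline: joint
for s,n in((S,'s'),(D,'d')):
    print(proj(s,[.456,.073,.022]))
E
```

```text
sadA [ 0.517 -0.405  0.07 ] [ 0.512 -0.399  0.07 ] [ 0.522 -0.422  0.055] 0.00026870466253162834
sadB [ 0.508 -0.165  0.07 ] [ 0.506 -0.162  0.07 ] [ 0.511 -0.174  0.06 ] 0.0001294482289052551
frontB [ 0.453 -0.141  0.018] [ 0.449 -0.138  0.018] [ 0.456 -0.152  0.004] 0.0017310645543540861
frontA [ 0.461 -0.424  0.018] [ 0.459 -0.422  0.018] [ 0.462 -0.431  0.011] 0.0005464111127515144
bolt [ 0.611 -0.259  0.127] [ 0.608 -0.255  0.127] [ 0.615 -0.267  0.119] 6.570292873408061e-05
gripend [ 0.407 -0.306  0.26 ] [ 0.409 -0.308  0.26 ] [ 0.406 -0.301  0.264] 0.00036034851608848464
ferrule [ 0.484 -0.291  0.22 ] [ 0.476 -0.276  0.22 ] [ 0.493 -0.321  0.193] 0.0007360156650325167
stool seat front rim [ 0.574 -0.063  0.439] 0.004332268102044597 bottom [0.629 0.107 0.425] 0.008522670262137546
box top edge [ 0.622 -0.36   0.221] 0.006701712691632841 [ 0.324 -0.343  0.251] 0.035295837984816385
[332.526 341.185]
[322.057 327.531]
```

Emit:
step_arm([
  [0, 0, -1, 0, 0, -0.777],
  [0, 0, -1, 0, 0, -0.777],
  [0, 0, -1, 0, 0, -0.777],
  [0, 0, -1, 0, 0, -0.777],
  [0, 0, -1, 0, 0, -0.777],
  [0, 0, -1, 0, 0, -0.777],
  [0, 0, -1, 0, 0, -0.777],
  [0, 0, -1, 0, 0, -0.777],
], grip=-1)

```text
t: 1.35
eef_pos: [0.2017, -0.5915, 0.3416]
ee_rot: [180.0, -0.0, 88.7]
force: [-0.3, 0.4, 0.0]
finger_gap: 1.002
grip_force: 0.0
```

Emit:
step_arm([
  [0.45, 0.3, -0.2, 0, 0, 0],
  [0.9, 0.6, -0.2, 0, 0, 0],
  [0.9, 0.6, -0.2, 0, 0, 0],
])

```text
t: 1.72
eef_pos: [0.2673, -0.4995, 0.3627]
ee_rot: [179.9, 0.0, 89.0]
force: [0.2, -0.0, -0.4]
finger_gap: 1.003
grip_force: 0.0
```

Emit:
step_arm([
  [0.45, 0.3, 0, 0, 0, 0],
  [0.9, 0.6, 0, 0, 0, 0],
  [0.9, 0.6, 0, 0, 0, 0],
])

```text
t: 2.1
eef_pos: [0.3281, -0.4114, 0.3621]
ee_rot: [179.9, -0.0, 89.0]
force: [-0.0, 0.4, -0.4]
finger_gap: 0.998
grip_force: 0.0
```

Emit:
step_arm([
  [0.45, 0.3, 0, 0, 0, 0],
  [0.9, 0.6, 0, 0, 0, 0],
  [0.9, 0.6, 0, 0, 0, 0],
])

```text
t: 2.48
eef_pos: [0.3893, -0.3235, 0.3619]
ee_rot: [179.9, -0.0, 89.0]
force: [-0.1, -0.5, -0.2]
finger_gap: 1.0
grip_force: 0.0
```

Emit:
step_arm([
  [0.5, 0, 0, 0, 0, 0],
  [1, 0, 0, 0, 0, 0],
  [1, 0, 0, 0, 0, 0],
])

```text
t: 2.85
eef_pos: [0.3895, -0.2245, 0.3622]
ee_rot: [180.0, 0.1, 88.8]
force: [-0.4, -0.2, 0.3]
finger_gap: 0.998
grip_force: 0.0
```

Emit:
step_arm([
  [0.5, 0, 0, 0, 0, 0],
  [1, 0, 0, 0, 0, 0],
  [1, 0, 0, 0, 0, 0],
])

```text
t: 3.22
eef_pos: [0.392, -0.1249, 0.3622]
ee_rot: [179.9, 0.0, 88.9]
force: [0.4, -0.8, 0.1]
finger_gap: 1.002
grip_force: 0.0
```

Emit:
step_arm([
  [0.5, 0.2, 0, 0, 0, 0],
  [1, 0.4, 0, 0, 0, 0],
  [1, 0.4, 0, 0, 0, 0],
])

```text
t: 3.6
eef_pos: [0.4354, -0.0257, 0.3617]
ee_rot: [180.0, -0.1, 88.9]
force: [-0.6, -0.1, -0.4]
finger_gap: 0.999
grip_force: 0.0
```

Emit:
step_arm([
  [0.4, 0, 0.2, 0, 0, 0],
  [0.8, 0, 0.5, 0, 0, 0],
  [0.8, 0, 0.5, 0, 0, 0],
  [0.8, 0, 0.5, 0, 0, 0],
])

```text
t: 4.1
eef_pos: [0.4364, 0.0509, 0.3117]
ee_rot: [-180.0, 0.0, 88.6]
force: [-0.7, -1.0, 0.4]
finger_gap: 1.002
grip_force: 0.0
```

```bash
python3 - <<'E'
from h import *
o=st();s=snap('wrist','w1.png');print([proj(s,p).round() for p in([.452,-.075,.022],[.4585,.219,.022],[.455,.073,.022],[.455,.153,.022])],s['xyz'])
E
```

```text
{'t': 4.1, 'eef_pos': [0.436, 0.051, 0.312], 'ee_rot': [-179.983, 0.03, 88.592], 'force': [-0.678, -1.011, 0.43], 'finger_gap': 1.002, 'grip_force': 0.0}
[array([334., 291.]), array([337.,  46.]), array([335., 180.]), array([334., 110.])] [0.43804756 0.12957647 0.45565996]
```

View pics/w1.png

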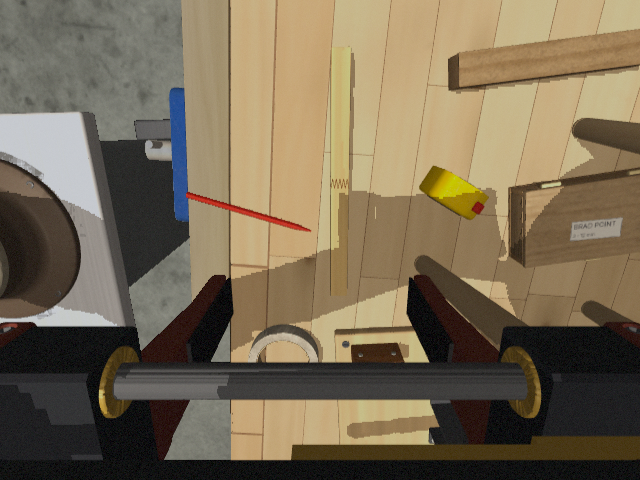

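The wrist view shows the batten running from about (341,47) to (339,295) with its joint at (340,183). This is close to the projection of the first estimate.

```bash
python3 - <<'E'
from h import *
np.set_printoptions(precision=4,suppress=True)
s=snap('wrist');hsv=cv2.cvtColor(s['img'],cv2.COLOR_RGB2HSV)
print([hsv[y,x] for x,y in((340,100),(340,230),(300,100),(365,100),(340,280),(365,210))])
for y in (60,100,140,165,205,220,280):
    r=s['img'][y,318:362].astype(int); 
    e=np.abs(np.diff(cv2.GaussianBlur(s['img'][y:y+1,310:370],(3,1),0).astype(float).sum(2)[0])); i=np.argsort(e)[::-1][:6]; print(y,sorted((310+i).tolist()))
for z in(.022,):
    for p in((341,47),(339,295),(340,183.5)): print(p,onz(s,p,z))
E
```

```text
[array([ 23, 110, 199], dtype=uint8), array([ 19, 126, 144], dtype=uint8), array([ 18, 101, 201], dtype=uint8), array([ 21,  81, 198], dtype=uint8), array([ 19, 122, 150], dtype=uint8), array([ 18, 105, 146], dtype=uint8)]
60 [328, 330, 331, 348, 349, 353]
100 [329, 330, 331, 348, 349, 352]
140 [328, 329, 347, 348, 350, 351]
165 [322, 323, 328, 329, 331, 352]
205 [328, 329, 330, 331, 338, 339]
220 [318, 328, 329, 330, 331, 337]
280 [314, 315, 328, 329, 330, 359]
(341, 47) [0.4634 0.2178 0.022 ]
(339, 295) [ 0.4585 -0.0809  0.022 ]
(340, 183.5) [0.461  0.0681 0.022 ]
```

Emit:
step_arm([
  [0.5, 0.1, 0.25, 0, 0, 0],
  [0.99, 0.21, 0.5, 0, 0, 0],
  [0.99, 0.21, 0.5, 0, 0, 0],
])

```text
t: 4.58
eef_pos: [0.4587, 0.1542, 0.2605]
ee_rot: [-179.9, -0.1, 89.0]
force: [0.0, -0.4, -0.1]
finger_gap: 1.003
grip_force: 0.0
```

Emit:
step_arm([
  [0, 0, 0.4, 0, 0, 0],
  [0, 0, 0.8, 0, 0, 0],
  [0, 0, 1, 0, 0, 0],
  [0, 0, 1, 0, 0, 0],
  [0, 0, 1, 0, 0, 0],
])

```text
t: 5.2
eef_pos: [0.4599, 0.1514, 0.1629]
ee_rot: [179.9, 0.0, 88.7]
force: [0.4, 0.2, -1.0]
finger_gap: 1.002
grip_force: 0.0
```

```bash
python3 - <<'E'
from h import *
np.set_printoptions(precision=4,suppress=True)
o=st();s=snap('wrist','w2.png')
print(proj(s,[.461,.068,.022]),proj(s,[.463,.218,.022]))
E
```

```text
{'t': 5.2, 'eef_pos': [0.46, 0.151, 0.163], 'ee_rot': [179.897, 0.003, 88.675], 'force': [0.421, 0.164, -0.974], 'finger_gap': 1.002, 'grip_force': 0.0}
[323.4341 319.5879] [322.2498 147.4654]
```

View pics/w2.png

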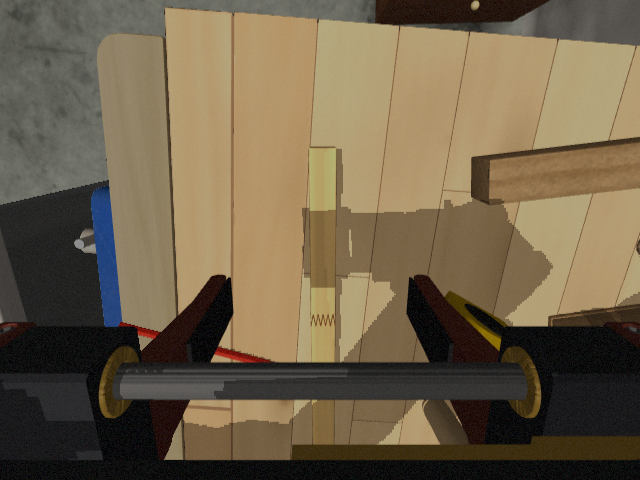

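The joint at (323,320) and the end at (322,147) match the prediction, and the batten lies midway between the fingers. I'll descend and grip.

Emit:
step_arm([
  [0, 0, 0.4, 0, 0, 0],
  [0, 0, 0.8, 0, 0, 0],
  [0, 0, 1, 0, 0, 0],
  [0, 0, 1, 0, 0, 0],
])

```text
t: 5.75
eef_pos: [0.4588, 0.1518, 0.0615]
ee_rot: [-180.0, 0.0, 88.8]
force: [0.3, -0.1, 1.4]
finger_gap: 0.997
grip_force: 0.0
```

Emit:
step_arm([
  [0, 0, 0.2, 0, 0, 0],
  [0, 0, 0.38, 0, 0, 0],
  [0, 0, 0.38, 0, 0, 0],
  [0, 0, 0.38, 0, 0, 0],
])

```text
t: 6.25
eef_pos: [0.4592, 0.1524, 0.0243]
ee_rot: [180.0, -0.0, 88.8]
force: [0.2, -0.1, -0.1]
finger_gap: 1.001
grip_force: 0.0
```

Emit:
step_arm([
  [0, 0, 0, 0, 0, 0],
  [0, 0, 0, 0, 0, 0],
  [0, 0, 0, 0, 0, 0],
  [0, 0, 0, 0, 0, 0],
  [0, 0, 0, 0, 0, 0],
  [0, 0, 0, 0, 0, 0],
  [0, 0, 0, 0, 0, 0],
  [0, 0, 0, 0, 0, 0],
], grip=1)

```text
t: 7.25
eef_pos: [0.4589, 0.1521, 0.0236]
ee_rot: [180.0, -0.0, 88.8]
force: [-0.0, -0.4, 0.0]
finger_gap: 0.246
grip_force: 29.9
```

Emit:
step_arm([
  [0, 0, -0.25, 0, 0, 0],
  [0, 0, -0.5, 0, 0, 0],
  [0, -0.2, -0.95, 0, 0, 0],
  [0, -0.4, -0.95, 0, 0, 0],
  [0, -0.4, -0.95, 0, 0, 0],
  [0, -0.4, -0.95, 0, 0, 0],
])

```text
t: 8.0
eef_pos: [0.4194, 0.1527, 0.1184]
ee_rot: [-180.0, 0.0, 88.7]
force: [0.4, 0.5, -1.8]
finger_gap: 0.25
grip_force: 29.9
```

```bash
python3 - <<'E'
from h import *
o=st();s=snap('wrist','w3.png');snap('side','s3.png')
g=cv2.cvtColor(s['img'],cv2.COLOR_RGB2GRAY)
a=s['img'][:,:,::-1][60:440,220:420];b=cv2.imread('pics/s3.png')[140:400,240:500]
b=cv2.resize(b,(520,520));a=cv2.resize(a,(274,520));cv2.imwrite('pics/c3.png',np.hstack([a,b]))
E
```

```text
{'t': 8.0, 'eef_pos': [0.419, 0.153, 0.118], 'ee_rot': [-179.995, 0.004, 88.748], 'force': [0.424, 0.456, -1.831], 'finger_gap': 0.25, 'grip_force': 29.928}
```

View pics/c3.png

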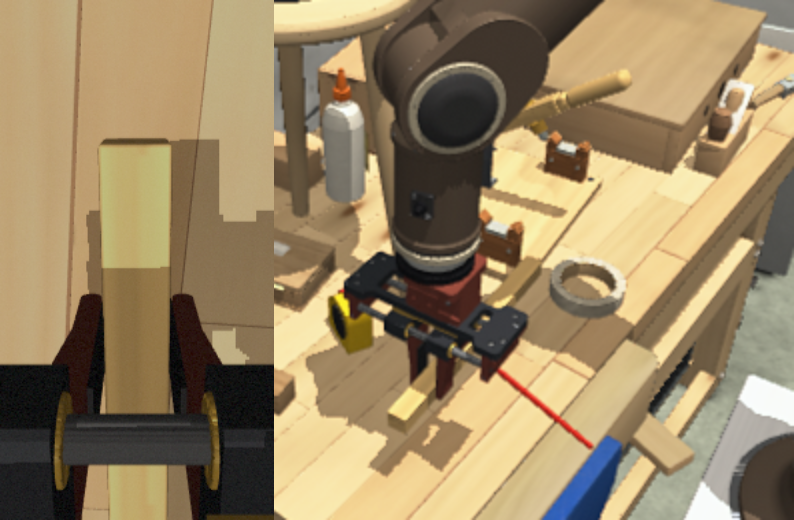

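The batten is held square between the fingers and lifted clear. I'll carry it along the front toward the tester, turning it to the tester's yaw, and also recheck the tester position using the earlier wrist view.

Emit:
step_arm([
  [-0.3, 0, -0.03, 0, 0, -0.018],
  [-0.6, 0, -0.07, 0, 0, -0.036],
  [-0.9, 0, -0.07, 0, 0, -0.036],
  [-0.9, 0, -0.07, 0, 0, -0.036],
])

```text
t: 8.6
eef_pos: [0.4171, 0.0608, 0.1251]
ee_rot: [-179.9, 0.0, 91.8]
force: [0.1, 0.6, -1.8]
finger_gap: 0.248
grip_force: 29.9
```

Emit:
step_arm([
  [-0.3, 0, 0, 0, 0, 0],
  [-0.6, 0, 0, 0, 0, 0],
  [-0.9, 0, 0, 0, 0, 0],
  [-0.9, 0, 0, 0, 0, 0],
])

```text
t: 9.1
eef_pos: [0.4204, -0.0281, 0.1253]
ee_rot: [-180.0, -0.0, 91.8]
force: [0.0, 0.9, -1.4]
finger_gap: 0.245
grip_force: 29.9
```

```bash
python3 - <<'E'
from h import *
np.set_printoptions(precision=4,suppress=True)
o=st()
s=snap('wrist');print(s['rotation'],s['xyz'])
w=dict(mtx=s['mtx'],xyz=np.array([.438048,.129576,.45566]),rotation=[163.284,.185,-1.38])
im=cv2.imread('pics/w1.png')
print('corner',onz(w,(335,330),.018),'batten end chk',onz(w,(339,295),.022))
for p in((352,345),(400,345)):print(onz(w,p,.083))
c=cv2.resize(im[315:365,320:440],(480,200),interpolation=cv2.INTER_CUBIC)
S=snap('side','s4.png');d=cv2.imread('pics/s4.png')[180:300,290:430]
d=cv2.resize(d,(480,411),interpolation=cv2.INTER_CUBIC)
cv2.imwrite('pics/c4.png',np.vstack([c,d])[:600])
E
```

```text
{'t': 9.1, 'eef_pos': [0.42, -0.028, 0.125], 'ee_rot': [-179.967, -0.019, 91.838], 'force': [0.019, 0.878, -1.45], 'finger_gap': 0.245, 'grip_force': 29.928}
[163.4499   0.1209   1.8656] [0.4176 0.0505 0.2693]
corner [ 0.4518 -0.1373  0.018 ] batten end chk [ 0.4577 -0.0819  0.022 ]
[ 0.47   -0.1186  0.083 ]
[ 0.5277 -0.1199  0.083 ]
```

View pics/c4.png

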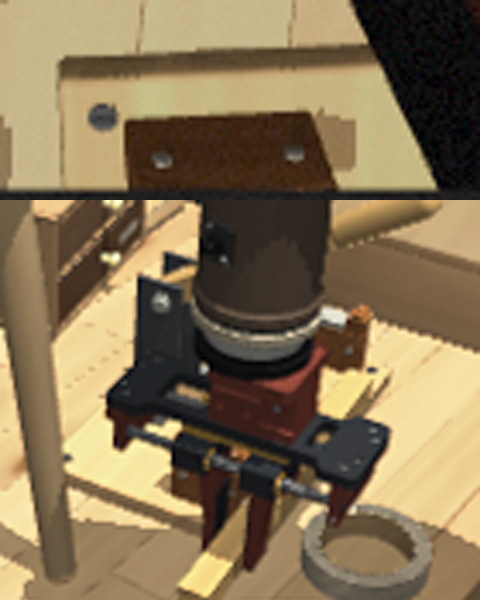

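The board corner at wrist pixel (335.5,330) gives the seat at about (0.512,-0.281) with yaw 1.9°, in agreement with the scene and side estimates. The side crop shows the hand clear of both the leg and the lever.

Emit:
step_arm([
  [-0.3, 0, 0, 0, 0, 0],
  [-0.6, 0, 0, 0, 0, 0],
  [-0.9, 0, 0, 0, 0, 0],
  [-0.9, 0, 0, 0, 0, 0],
])

```text
t: 9.7
eef_pos: [0.4236, -0.1174, 0.1255]
ee_rot: [180.0, -0.0, 91.9]
force: [0.1, 0.8, -1.5]
finger_gap: 0.248
grip_force: 29.9
```

Emit:
step_arm([
  [-0.3, 0, 0, 0, 0, 0],
  [-0.6, 0, 0, 0, 0, 0],
  [-0.83, 0, 0, 0, 0, 0],
  [-0.83, 0, 0, 0, 0, 0],
])

```text
t: 10.2
eef_pos: [0.4267, -0.1993, 0.1255]
ee_rot: [180.0, -0.0, 92.0]
force: [-0.2, 1.5, -1.3]
finger_gap: 0.245
grip_force: 29.9
```

Emit:
step_arm([
  [0, 0.2, 0, 0, 0, 0],
  [0, 0.4, 0, 0, 0, 0],
  [0, 0.6, 0, 0, 0, 0],
  [0, 0.84, 0, 0, 0, 0],
  [0, 0.84, 0, 0, 0, 0],
  [0, 0.84, 0, 0, 0, 0],
])

```text
t: 10.95
eef_pos: [0.5095, -0.1952, 0.1254]
ee_rot: [-179.9, -0.0, 92.1]
force: [0.3, -0.2, -0.6]
finger_gap: 0.247
grip_force: 29.9
```

```bash
python3 - <<'E'
from h import *
o=st();snap('side','s5.png');snap('scene','sc5.png');snap('wrist','w5.png')
a=cv2.imread('pics/s5.png')[170:270,310:430];b=cv2.imread('pics/sc5.png')[130:260,310:450]
cv2.imwrite('pics/c5.png',np.hstack([cv2.resize(a,(400,333),interpolation=2),cv2.resize(b,(359,333),interpolation=2)]))
E
```

```text
{'t': 10.95, 'eef_pos': [0.509, -0.195, 0.125], 'ee_rot': [-179.944, -0.038, 92.12], 'force': [0.317, -0.199, -0.628], 'finger_gap': 0.247, 'grip_force': 29.928}
```

View pics/c5.png

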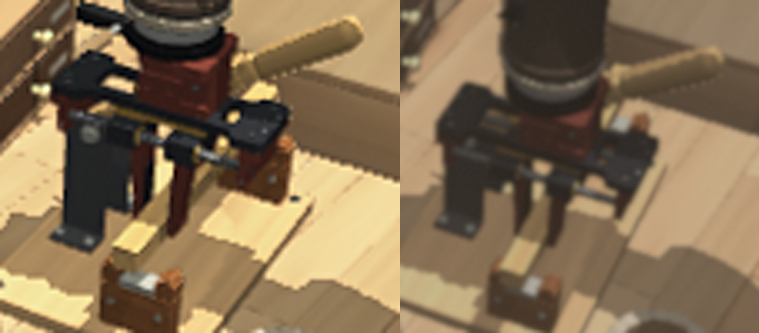

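The batten hangs level under the lever, with the side crop showing its near end over the saddle at about (130,250). I'll lower it while watching the force.

Emit:
step_arm([
  [-0.03, 0, 0.07, 0, 0, 0],
  [-0.03, 0, 0.14, 0, 0, 0],
  [-0.03, 0, 0.2, 0, 0, 0],
  [-0.03, 0, 0.2, 0, 0, 0],
])

```text
t: 11.6
eef_pos: [0.5098, -0.1997, 0.1049]
ee_rot: [-179.9, -0.0, 92.0]
force: [-0.6, -0.2, -1.8]
finger_gap: 0.252
grip_force: 29.9
```

Emit:
step_arm([
  [0, 0, 0.04, 0, 0, 0],
  [0, 0, 0.08, 0, 0, 0],
  [0, 0, 0.1, 0, 0, 0],
  [0, 0, 0.1, 0, 0, 0],
])

```text
t: 12.1
eef_pos: [0.5099, -0.1999, 0.0954]
ee_rot: [-180.0, -0.0, 92.0]
force: [-0.8, -0.9, -1.4]
finger_gap: 0.246
grip_force: 30.0
```

Emit:
step_arm([
  [0, 0, 0.01, 0, 0, 0],
  [0, 0, 0.02, 0, 0, 0],
  [0, 0, 0.02, 0, 0, 0],
])

```text
t: 12.48
eef_pos: [0.5101, -0.2002, 0.0939]
ee_rot: [-180.0, 0.0, 92.0]
force: [-2.0, -0.7, 3.7]
finger_gap: 0.247
grip_force: 30.0
```

```bash
python3 - <<'E'
from h import *
o=st()
for n in('side','scene'):
    s=snap(n,n+'6.png'); im=cv2.imread(f'pics/{n}6.png'); x,y=proj(s,[.506,-.155,.08]).astype(int)
    cv2.imwrite(f'pics/{n}6c.png',cv2.resize(im[y-35:y+35,x-40:x+40],(400,350),interpolation=2))
    print(n,x,y,'end top corners pred',[proj(s,np.array([.5115,-.2825,.092])+R.from_euler('z',2,degrees=True).apply([dx,.15,0])).round(1) for dx in(-.011,.011)])
a=[cv2.imread(f'pics/{n}6c.png') for n in('side','scene')];cv2.imwrite('pics/c6.png',np.hstack(a))
E
```

```text
{'t': 12.475, 'eef_pos': [0.51, -0.2, 0.094], 'ee_rot': [-179.987, 0.031, 91.988], 'force': [-1.979, -0.749, 3.664], 'finger_gap': 0.247, 'grip_force': 30.0}
side 350 252 end top corners pred [array([350.6, 254. ]), array([343.1, 251.4])]
scene 357 241 end top corners pred [array([357.8, 245.9]), array([348.8, 242.8])]
```

View pics/c6.png

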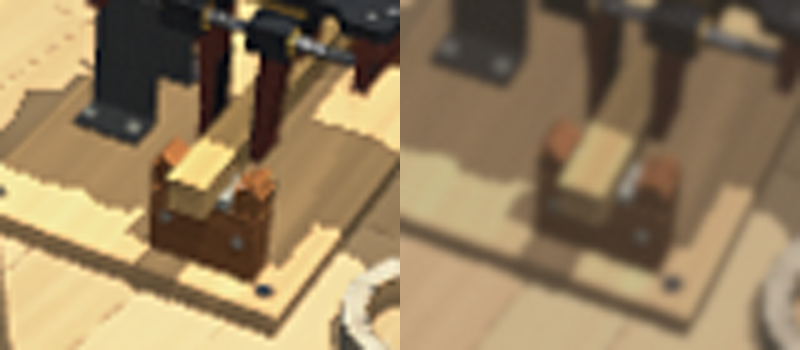

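The batten end sits at the rear of the near saddle, with the seat gap showing on the front side (side crop 232,190). It is also pushing about 2 N against the rear cheek. I'll shift it 3.5 mm forward and set it down again.

Emit:
step_arm([
  [0, 0, -0.03, 0, 0, 0],
  [0, -0.035, -0.03, 0, 0, 0],
  [0, -0.035, -0.015, 0, 0, 0],
  [0, -0.035, -0.015, 0, 0, 0],
])

```text
t: 13.08
eef_pos: [0.5065, -0.2, 0.0949]
ee_rot: [-180.0, -0.0, 92.0]
force: [-0.5, 0.2, -0.9]
finger_gap: 0.245
grip_force: 30.0
```

Emit:
step_arm([
  [0, 0, 0.008, 0, 0, 0],
  [0, 0, 0.015, 0, 0, 0],
  [0, 0, 0.015, 0, 0, 0],
])

```text
t: 13.45
eef_pos: [0.5068, -0.2, 0.0939]
ee_rot: [180.0, 0.0, 92.0]
force: [-1.3, -0.1, 2.6]
finger_gap: 0.241
grip_force: 30.0
```

Emit:
step_arm([
  [0, 0, 0, 0, 0, 0],
  [0, 0, 0, 0, 0, 0],
  [0, 0, 0, 0, 0, 0],
  [0, 0, 0, 0, 0, 0],
  [0, 0, 0, 0, 0, 0],
  [0, 0, 0, 0, 0, 0],
], grip=-0.2)

```text
t: 14.2
eef_pos: [0.5067, -0.2, 0.0936]
ee_rot: [-180.0, -0.0, 92.0]
force: [0.5, 0.1, 0.1]
finger_gap: 0.601
grip_force: 0.0
```

Emit:
step_arm([
  [0, 0, -0.2, 0, 0, 0],
  [0, 0, -0.5, 0, 0, 0],
  [0, 0, -1, 0, 0, 0],
  [0, 0, -1, 0, 0, 0],
])

```text
t: 14.7
eef_pos: [0.5091, -0.2002, 0.1985]
ee_rot: [179.6, 0.2, 92.0]
force: [0.5, 0.2, 0.2]
finger_gap: 0.601
grip_force: 0.0
```

Emit:
step_arm([
  [0, 0, -0.5, 0, 0, 0],
  [0, 0, -1, 0, 0, 0],
  [0, 0, -1, 0, 0, 0],
])

```text
t: 15.08
eef_pos: [0.5083, -0.1999, 0.2975]
ee_rot: [179.7, 0.2, 92.0]
force: [0.8, 0.1, -0.4]
finger_gap: 0.598
grip_force: 0.0
```

```bash
python3 - <<'E'
from h import *
np.set_printoptions(precision=4,suppress=True)
o=st()
S=snap('scene','sc7.png');D=snap('side','sd7.png');W=snap('wrist','w7.png')
for s,c,n in((S,(432.8,154.2),'scene'),(D,(415.8,179.6),'side')): print(n,'grip end pred',proj(s,[.396,-.285,.277]),'click',c)
# batten pale-top mask: seen near end & beyond
ax=R.from_euler('z',2,degrees=True)
for n,s in(('scene',S),('side',D)):
    h=cv2.cvtColor(s['img'],cv2.COLOR_RGB2HSV)
    for yy in(.145,.12,.09,.06,-.09,-.12,-.145):
        row=[]
        for dx in np.arange(-.024,.0241,.003):
            p=proj(s,np.array([.5085,-.2815,.092])+ax.apply([dx,yy,0])); v=s['img'][int(round(p[1])),int(round(p[0]))]; row.append('%d/%d'%(int(v[0])-int(v[2]),v.max()))
        print(n,yy,' '.join(row))
E
```

```text
{'t': 15.075, 'eef_pos': [0.508, -0.2, 0.297], 'ee_rot': [179.678, 0.166, 92.016], 'force': [0.842, 0.137, -0.398], 'finger_gap': 0.598, 'grip_force': 0.0}
scene grip end pred [435.9053 155.0661] click (432.8, 154.2)
side grip end pred [418.085  178.4992] click (415.8, 179.6)
scene 0.145 36/80 34/79 27/83 29/92 44/115 55/140 72/182 73/174 68/163 75/179 71/173 73/187 52/132 39/91 37/81 35/78 40/96
scene 0.12 70/134 68/129 66/127 57/120 47/116 61/159 72/185 80/195 83/195 81/194 78/195 76/194 66/175 62/133 73/140 80/151 82/151
scene 0.09 51/132 49/131 50/131 42/108 39/101 53/136 66/170 74/182 75/177 78/183 68/166 72/178 71/178 52/134 50/130 50/131 49/130
scene 0.06 64/180 64/179 60/165 51/138 41/106 40/101 53/128 53/126 52/124 52/126 53/127 53/129 53/133 52/136 52/138 49/131 49/130
scene -0.09 30/68 27/71 23/78 17/97 42/112 54/145 72/187 77/195 79/195 80/195 79/194 80/195 60/146 46/106 40/87 48/93 51/100
scene -0.12 69/135 67/135 65/159 55/142 48/127 60/157 71/184 77/193 80/195 79/193 77/190 64/156 55/134 40/97 35/88 35/87 36/89
scene -0.145 39/111 44/125 34/97 40/113 46/128 32/81 32/83
[... 295 characters left out ...]
/227 84/181 77/166 80/165 109/184 125/192
side 0.09 69/154 57/122 49/97 46/93 48/98 84/165 93/190 90/178 98/189 98/188 92/182 100/199 88/181 73/161 72/161 71/158 73/161
side 0.06 69/152 57/118 47/94 47/94 61/120 81/162 79/156 78/153 79/155 79/155 78/153 88/186 89/246 95/239 99/235 95/244 94/246
side -0.09 74/162 54/155 53/129 65/124 90/188 104/241 106/245 108/242 109/242 111/243 116/243 116/243 90/168 50/80 53/81 84/121 62/138
side -0.12 66/137 41/100 56/115 64/123 66/129 102/244 108/244 108/242 108/242 110/244 116/249 95/203 54/113 35/84 60/126 118/206 70/135
side -0.145 46/105 46/104 47/103 43/96 82/213 105/247 111/239 108/250 111/250 113/249 111/238 111/238 96/201 52/114 43/97 44/98 43/97
```

The batten samples bright and straight at both saddles in both views, with cross-range about -9 to +10 mm, so it is seated and released. Next I'll close the fingers and move over the lever grip.

Emit:
step_arm([
  [0, 0, -0.3, 0, 0, 0],
  [-0.2, -0.2, -0.35, 0, 0, 0],
  [-0.5, -0.45, -0.35, 0, 0, 0],
  [-0.82, -0.69, -0.35, 0, 0, 0],
  [-0.82, -0.69, -0.35, 0, 0, 0],
  [-0.82, -0.69, -0.35, 0, 0, 0],
], grip=1)

```text
t: 15.98
eef_pos: [0.4405, -0.2837, 0.3277]
ee_rot: [-179.9, -0.1, 92.0]
force: [0.2, 0.8, 0.5]
finger_gap: 0.006
grip_force: 0.0
```

Emit:
step_arm([
  [0, 0, 0.1, 0, 0, 0],
  [0, 0, 0.2, 0, 0, 0],
  [0, 0, 0.32, 0, 0, 0],
  [0, 0, 0.32, 0, 0, 0],
  [0, 0, 0.32, 0, 0, 0],
])

```text
t: 16.6
eef_pos: [0.4408, -0.2843, 0.2967]
ee_rot: [180.0, -0.0, 92.0]
force: [0.0, 0.3, -0.4]
finger_gap: 0.006
grip_force: 0.0
```

```bash
python3 - <<'E'
from h import *
o=st()
S=snap('scene','sc8.png');D=snap('side','sd8.png')
t=np.array(o['eef_pos'])-[0,0,.019]
# grip tip pixels: wooden end blob lateral check vs fingertips
for n,s in(('scene',S),('side',D)): print(n,'fingertip px',proj(s,t).round(1),'grip axis px',proj(s,[.4325,-.2835,.25]).round(1))
E
```

```text
{'t': 16.6, 'eef_pos': [0.441, -0.284, 0.297], 'ee_rot': [179.991, -0.002, 92.023], 'force': [0.045, 0.259, -0.448], 'finger_gap': 0.006, 'grip_force': 0.0}
scene fingertip px [415.5 148.8] grip axis px [417.3 160.4]
side fingertip px [401.6 173.8] grip axis px [403.1 184.3]
```

Emit:
step_arm([
  [0, 0, 0.03, 0, 0, 0],
  [0, 0, 0.06, 0, 0, 0],
  [0, 0, 0.1, 0, 0, 0],
  [0, 0, 0.1, 0, 0, 0],
])

```text
t: 17.2
eef_pos: [0.4406, -0.2844, 0.2864]
ee_rot: [180.0, -0.0, 92.0]
force: [0.0, -0.3, -0.3]
finger_gap: 0.006
grip_force: 0.0
```

Emit:
step_arm([
  [0, 0, 0.03, 0, 0, 0],
  [0, -0.02, 0.06, 0, 0, 0],
  [0, -0.05, 0.1, 0, 0, 0],
  [0, -0.05, 0.1, 0, 0, 0],
])

```text
t: 17.7
eef_pos: [0.4355, -0.2846, 0.2764]
ee_rot: [180.0, -0.0, 92.0]
force: [2.0, -0.9, 1.8]
finger_gap: 0.006
grip_force: 1.1
```

Emit:
step_arm([
  [0, -0.06, 0.08, 0, 0, 0],
  [0, -0.12, 0.16, 0, 0, 0],
  [0, -0.16, 0.24, 0, 0, 0],
  [0, -0.19, 0.3, 0, 0, 0],
  [0, -0.19, 0.3, 0, 0, 0],
])

```text
t: 18.32
eef_pos: [0.416, -0.2851, 0.2461]
ee_rot: [-179.9, -0.0, 92.0]
force: [0.0, 0.5, 2.8]
finger_gap: 0.004
grip_force: 1.4
```

Emit:
step_arm([
  [0, -0.04, 0.08, 0, 0, 0],
  [0, -0.08, 0.18, 0, 0, 0],
  [0, -0.12, 0.28, 0, 0, 0],
  [0, -0.15, 0.38, 0, 0, 0],
  [0, -0.15, 0.38, 0, 0, 0],
])

```text
t: 18.95
eef_pos: [0.4011, -0.2857, 0.2078]
ee_rot: [-179.9, -0.0, 92.0]
force: [1.1, 0.9, 2.8]
finger_gap: 0.008
grip_force: 1.7
```

Emit:
step_arm([
  [0, -0.02, 0.07, 0, 0, 0],
  [0, -0.04, 0.14, 0, 0, 0],
  [0, -0.05, 0.18, 0, 0, 0],
  [0, -0.05, 0.18, 0, 0, 0],
  [0, -0.05, 0.18, 0, 0, 0],
])

```text
t: 19.58
eef_pos: [0.3968, -0.2859, 0.1908]
ee_rot: [180.0, 0.0, 92.0]
force: [2.4, 0.5, 3.4]
finger_gap: 0.008
grip_force: 1.7
```

Emit:
step_arm([
  [0, -0.01, 0.05, 0, 0, 0],
  [0, -0.01, 0.1, 0, 0, 0],
  [0, -0.01, 0.1, 0, 0, 0],
  [0, -0.01, 0.1, 0, 0, 0],
])

```text
t: 20.08
eef_pos: [0.3952, -0.2859, 0.1805]
ee_rot: [-179.9, -0.0, 92.0]
force: [-0.7, 1.9, 5.5]
finger_gap: 0.003
grip_force: 2.6
```

Emit:
step_arm([
  [0, -0.01, 0.05, 0, 0, 0],
  [0, -0.01, 0.1, 0, 0, 0],
  [0, -0.01, 0.1, 0, 0, 0],
  [0, -0.01, 0.1, 0, 0, 0],
])

```text
t: 20.58
eef_pos: [0.3939, -0.286, 0.1708]
ee_rot: [-179.9, -0.0, 92.0]
force: [-1.8, 3.3, 10.1]
finger_gap: 0.002
grip_force: 5.0
```

Emit:
step_arm([
  [0, 0, 0.03, 0, 0, 0],
  [0, 0, 0.07, 0, 0, 0],
  [0, 0, 0.07, 0, 0, 0],
  [0, 0, 0.07, 0, 0, 0],
])

```text
t: 21.08
eef_pos: [0.3933, -0.286, 0.1639]
ee_rot: [-179.8, 0.0, 92.0]
force: [-6.1, 2.8, 13.9]
finger_gap: 0.003
grip_force: 6.5
```

```bash
python3 - <<'E'
from h import *
F=[]
S=snap('scene','sc9.png')
for i in range(6):
    D=snap('side','sd9.png');o=observe();F.append(np.r_[o['force'],o['eef_pos']])
print(np.mean(F,0).round(4))
h=cv2.cvtColor(D['img'],cv2.COLOR_RGB2HSV)
pv=np.array([.6085,-.278,.127])
def P(s,h): # along lever at assumed level
    return pv+np.array([-s*.9994,-s*.033,h])
for nm,s in(('side',D),('scene',S)):
    print(nm,'spindle top region col scan (height above axis -> rgb)')
    for hh in np.arange(.0,.05,.004):
        p=proj(s,P(.1,hh));print('%.3f'%hh,p.round(1),s['img'][int(round(p[1])),int(round(p[0]))],end=' | ')
    print()
E
```

```text
[-5.1475  2.5141 13.1088  0.3933 -0.286   0.1639]
side spindle top region col scan (height above axis -> rgb)
0.000 [372.1 215.9] [105  85  53] | 0.004 [372.2 214.7] [104  85  53] | 0.008 [372.4 213.5] [133 108  67] | 0.012 [372.5 212.3] [121  91  37] | 0.016 [372.6 211.1] [99 75 30] | 0.020 [372.7 209.9] [93 71 30] | 0.024 [372.9 208.6] [92 70 28] | 0.028 [373.  207.4] [142 105  40] | 0.032 [373.1 206.2] [103  92  74] | 0.036 [373.3 205. ] [76 80 78] | 0.040 [373.4 203.7] [94 96 91] | 0.044 [373.5 202.5] [106  91  73] | 0.048 [373.7 201.2] [97 76 53] | 
scene spindle top region col scan (height above axis -> rgb)
0.000 [379.3 191.8] [86 72 52] | 0.004 [379.5 190.6] [90 74 54] | 0.008 [379.6 189.3] [111  90  63] | 0.012 [379.8 188.1] [106  85  57] | 0.016 [379.9 186.8] [97 77 49] | 0.020 [380.  185.6] [87 70 44] | 0.024 [380.2 184.3] [79 63 41] | 0.028 [380.3 183. ] [89 70 44] | 0.032 [380.5 181.8] [105  83  52] | 0.036 [380.6 180.5] [97 81 59] | 0.040 [380.8 179.2] [89 79 65] | 0.044 [380.9 177.9] [92 85 76] | 0.048 [381.1 176.6] [97 90 82] |
```

```bash
python3 - <<'E'
from h import *
D=snap('side');h=cv2.cvtColor(D['img'],cv2.COLOR_RGB2HSV)
for y in range(194,214): print(y,' '.join('%3d/%3d'%(h[y,x,1],h[y,x,2]) for x in range(365,382)))
o=st()
E
```

```text
194 110/102 113/102 113/102 114/101 114/101 114/101 115/102 114/101 111/103 113/104 112/105 112/105 114/105 113/106 114/105 111/106 113/106
195 111/101 109/101 110/100 111/101 114/101 112/100 114/101 113/ 99 111/101 115/102 116/103 111/103 113/104 112/105 113/106 111/106 111/106
196 113/ 99 112/ 98 112/100 112/100 114/101 112/100 111/101 112/100 112/100 111/101 114/101 115/102 111/103 113/104 112/105 110/104 113/106
197 113/ 97 113/ 97 113/ 97 116/ 97 114/ 98 111/ 99 113/ 99 113/ 99 112/100 111/101 111/101 111/101 111/103 113/102 111/103 114/103 110/104
198 114/ 96 110/ 97 116/ 97 114/ 96 117/ 96 113/ 97 114/ 96 114/ 98 114/ 98 113/ 99 110/100 114/101 113/102 110/102 115/102 113/104 114/103
199 114/ 96 110/ 97 113/ 97 113/ 97 113/ 97 114/ 96 117/ 94 110/ 97 113/ 97 113/ 97 111/ 99 113/ 99 110/100 111/101 113/102 109/103 111/103
200 113/ 95 109/ 96 112/ 96 110/ 97 112/ 96 112/ 96 112/ 96 110/ 97 113/ 97 113/ 97 113/ 97 114/ 98 113/ 99 113/ 99 115/100 114/101 113/102
201 112/ 93 111/ 94 110/ 95 110/ 95 110/ 95 109/ 96 112/ 96 116/ 97 114/ 98 113/ 97 116/ 97 114/ 98 114/ 98 112/ 98 112/
[... 1161 characters left out ...]
29/156 138/152 171/133 175/ 96 174/ 88 172/ 92 176/ 94 175/ 92 174/ 95 178/122 167/148 142/115 157/117 145/183 126/232
211 129/162 130/163 128/163 132/154 167/122 179/108 178/102 176/103 175/ 99 179/100 178/106 171/121 142/151 129/170 132/139 134/126 129/134
212 128/134 129/144 128/153 131/148 140/120 157/127 167/136 173/122 172/110 172/117 170/126 155/122 132/145 127/156 129/156 129/156 129/156
213 130/104 127/104 126/109 125/122 128/140 128/145 134/133 145/116 144/119 140/129 136/133 130/135 128/158 129/154 131/154 129/154 128/153
{'t': 21.475, 'eef_pos': [0.393, -0.286, 0.164], 'ee_rot': [-179.837, 0.003, 91.984], 'force': [-4.898, 3.105, 12.672], 'finger_gap': 0.004, 'grip_force': 6.534}
```

The force (about 13 N), the height and the side-view spindle length (rows 202 to 206) all put the spindle at roughly 8.7 mm out. I'll go about 2.5 mm lower.

Emit:
step_arm([
  [0, -0.01, 0.01, 0, 0, 0],
  [0, -0.015, 0.025, 0, 0, 0],
  [0, -0.015, 0.025, 0, 0, 0],
  [0, -0.015, 0.025, 0, 0, 0],
  [0, -0.015, 0.025, 0, 0, 0],
  [0, -0.015, 0.025, 0, 0, 0],
])

```text
t: 22.22
eef_pos: [0.3931, -0.286, 0.1619]
ee_rot: [-180.0, 0.0, 92.0]
force: [-2.5, 4.3, 13.6]
finger_gap: 0.002
grip_force: 6.9
```

```bash
python3 - <<'E'
from h import *
F=[]
for i in range(8):
    D=snap('side','sd10.png');o=observe();F.append(np.r_[o['force'],o['eef_pos']])
print(np.round(F,4)[[0,3,7]],np.mean(F,0).round(4))
h=cv2.cvtColor(D['img'],cv2.COLOR_RGB2HSV)
for y in range(200,210): print(y,' '.join('%3d/%3d'%(h[y,x,1],h[y,x,2]) for x in range(369,378)))
ax=R.from_euler('z',2,degrees=True)
for yy in(.145,.12,-.12,-.145):
    print(yy,[int(D['img'][tuple(np.round(proj(D,np.array([.5085,-.2815,.092])+ax.apply([dx,yy,0]))).astype(int)[::-1])].max()) for dx in np.arange(-.024,.0241,.003)])
E
```

```text
[[-2.4413  4.0609 12.5865  0.3931 -0.286   0.1619]
 [-2.7784  3.4089 12.7501  0.3931 -0.286   0.1619]
 [-2.3845  2.2739 13.4022  0.393  -0.286   0.1619]] [-2.6427  3.0552 13.4838  0.3931 -0.286   0.1619]
200 113/ 97 110/ 95 112/ 96 116/ 97 113/ 97 113/ 97 113/ 97 114/ 98 113/ 99
201 109/ 96 112/ 96 113/ 95 114/ 96 116/ 97 117/ 96 116/ 97 114/ 98 113/ 99
202 113/ 95 107/ 95 114/ 96  97/100  64/107  75/116  94/125 113/ 97 113/ 99
203 115/ 91 112/ 93 109/103  67/121  18/127  40/148  76/165 114/ 96 111/ 99
204 111/ 85 113/ 88  96/112  71/136  14/ 93  33/109  75/116 113/ 95 110/ 97
205 106/151 119/133 132/104  67/ 84  10/ 80  48/ 96 107/121 136/109 109/ 94
206  95/243 122/196 177/144 121/114  57/ 98  81/ 98 159/136 172/141 104/ 88
207 104/227 132/131 184/133 174/142 159/135 165/124 183/148 161/119 104/101
208 114/193 150/ 95 179/ 81 178/110 179/121 176/120 181/ 97 126/ 85 111/142
209 140/142 169/ 89 174/ 88 175/ 92 172/ 92 171/ 91 178/ 89 143/125 128/158
0.145 [104, 129, 153, 155, 154, 138, 226, 240, 245, 240, 239, 246, 179, 88, 67, 55, 202]
0.12 [156, 157, 156, 154, 153, 151, 233, 246, 241, 242, 243, 244, 244, 241, 242, 222, 195]
-0.12 [138, 100, 137, 146, 148, 188, 238, 245, 245, 244, 246, 249, 203, 110, 125, 210, 137]
-0.145 [106, 106, 105, 103, 98, 124, 254, 253, 250, 248, 251, 251, 251, 200, 96, 98, 99]
```

```bash
python3 -c "
from bench import *
print(close_job())"
```

```text
the job is handed in; nothing more can be done
None
```

I handed the job in with the batten in both saddles and let go of, and the closed fingers holding the lever down at about 13 N with the spindle an estimated 9–10 mm out; no verdict came back.

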